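Put away spices, coffee capsules and a bag clip on the kitchen worktop

ROBOT

A 7-joint arm with a two-finger parallel gripper is mounted at the origin on the work surface. World frame = base frame: x ahead of the robot, y to its left, z up, the work surface at z = 0. Lengths are in m, angles in rad, forces in N, time in s.
With the tool pointing down it reaches from about 0.425 to 0.825 m from the base axis. Payload 3.6 kg.
Tool frame: the origin (TCP) lies at the very end of the fingers, on their centre line; the grasp point (between the pads) lies 19 mm behind it; z points along the fingers, y is the line along which they close (so a half turn about z gives the same grasp; the last joint's range is limited). The gripper opens to 85 mm and grips with 20 to 120 N. Pads are 22 mm wide; open, the fingers measure 114 mm over their backs; the gripper's body (76 mm by 85 mm) begins 54 mm behind the grasp point. The pads swing forward as they close: fully open they stand 13 mm farther back than shut.
Start: joints at [-1.173, 0.615, -0.013, 1.423, 0.008, 1.103, -0.04], TCP at [0.268, 0.592, 0.231] pointing down, gripper open.
Joint ranges: [-3.12, 3.12], [-0.3, 2.06], [-1.34, 1.32], [0.26, 2.42], [-1.36, 4.5], [0.01, 1.98], [-2.84, 2.84]. Speed limits (rad/s): [2.79, 2.79, 3.14, 3.14, 3.14, 3.14, 3.14].

INTERFACE

Orientations are given as a unit quaternion [x, y, z, w].
In Python, from bench import read_state, camera, hand_in, recognise gives the robot as it stands. The module is installed in compiled form; this text tells all that it offers.
- The arm moves only by the shell command python3 -m pendant 'ROWS' [OPENING]. ROWS is JSON, a list of rows, each a list of 6 numbers: the shift along the tool's x, y, z in mm, then the turn, a rotation vector about the tool's x, y, z in degrees. In form: [[dx, dy, dz, rx, ry, rz], ...]. A call has exactly 10 rows; each row shifts and turns the commanded pose from where the row before left it, along the tool's axes as they then stand; what a row does not reach is not made up. A row lasts 1/12 s, in which the tool goes at most 41.7 mm and 7.16 degrees, less where a joint would pass 70% of its speed; a pose out of reach is approached as far as the arm can. A call is refused whole if a number of a shift passes 41.7 or a number of a turn 7.16, either way. A call with a gripper value outside its range is refused whole. OPENING is the closure, from 0 (fully open) to 1 (shut), set as the call begins (- or left out, the last holds). The fingers move at their own pace and stop on an object; the grip force is fixed at half the most. Time passes only in rows, so rows that do not move let the fingers close, or fill a call up. It gives the time, the measured TCP pose, the force, the opening and the grip force at its end, in the units of the state.
- read_state(): the state, without advancing time (a new reading comes with each control period).
- camera(name): name is "scene" or "top" or "wrist"; returns a dict with "color" (480x640x3 uint8, blue, green, red), "range_z" (480x640 float32, m along the optical axis (not along the pixel's ray), 0 where there is no reading), "vfov" (degrees; the focal length in pixels is half the picture's height over the tangent of half this angle, whatever the lens; pixels are square), "cx", "cy" (the principal point, pixels), "k1" (the pictures are not rectified: a ray, as slopes to the right and down, at radius r is drawn at 1 + k1 r^2 times it, then the intrinsics apply), "world_from_camera" (4x4, takes a point from camera to world coordinates). Camera axes: x right, y down, z forward; pixel columns grow to the right and rows downward; lengths in m; the calibration is good to about 2 mm. A picture is of the moment at which its call begins.
- hand_in(): hands the job in; it is judged then, once.
Trained networks look in a picture, given as the dict that the camera call returned (one of the last four; its "shot" number tells which), for a name from the list of things; names that differ only in an ending like _2 or _b are one class to them, and where a whole thing is asked for, a point or a joint stands for the part that bears it (a point fixed in the world has none). Each returns a list of dicts, best first, with "p" (0 to 1); they miss things now and then, are a little off and sometimes report something else, mostly with a low value. They report only what shows in the picture. A call takes as long as a camera call.
- recognise(picture, query): "location" ([column, row] in pixels, amid what is visible of it).
The state is a dict: "clock": time; "q": joint angles; "dq": joint speeds; "joint_efforts": joint torques, N m; "tcp_pos": TCP position; "ee_rot": TCP orientation; "contact_force": force on the tool from outside, world axes, zero at the start; "wrist_torque": the same for the moment, N m; "grip_width": opening from 0.0 (shut) to 1.0 (fully open); "grasp_force": force on a finger pad.
Only numpy, scipy, OpenCV 4.12 (cv2) and the standard library are available. Lean on these libraries where they do the work, as an engineer would, in place of code of your own. Each camera call takes 0.05 s, during which the arm holds its last target. There are 200 camera calls.

TASK

Tidy the worktop: stand the red and the yellow spice jar upright in the wooden rack, each in the compartment whose floor has its own colour, and stand the green and the purple coffee capsule, dome up, in the black tray, likewise each on its own colour. Lay the blue bag clip, tab up, flat in the white dish. Leave the blue cup and the white storage jar standing where they are.

Things in the scene. Friction and masses are not known exactly. Their poses are not given: they have to be found in the camera images.
- red_jar: Red closed cylindrical spice jar, red with a white paper band and a black cap, standing upright: 42 mm diameter up to 66 mm high, cap 38 mm diameter, 85 mm high overall, about 0.12 kg. Origin at the centre of its underside, z up.
- yellow_jar: Yellow closed cylindrical spice jar, yellow with a white paper band and a black cap, standing upright: 42 mm diameter up to 66 mm high, cap 38 mm diameter, 85 mm high overall, about 0.12 kg. Origin at the centre of its underside, z up.
- green_capsule: Green coffee capsule standing dome up: aluminium-coloured rim at the foot 42 mm diameter and 2 mm high, straight body 34 mm diameter up to 30 mm, then tapering to a flat top at 36 mm; about 20 g. Origin at the centre of its underside, z up.
- purple_capsule: Purple coffee capsule standing dome up: aluminium-coloured rim at the foot 42 mm diameter and 2 mm high, straight body 34 mm diameter up to 30 mm, then tapering to a flat top at 36 mm; about 20 g. Origin at the centre of its underside, z up.
- bag_clip: Blue rigid plastic bag clip lying flat: bar 85 mm long (its x axis), 16 mm wide (y), 16 mm high, with a narrow upright tab on the middle of its top, 40 mm long (x), 10 mm wide (y), from 16 to 31 mm high, to hold it by; a small steel pin at the +x end, 18 mm long across. About 30 g. Origin at the centre of its underside, z up.
- spice_rack: Fixed open wooden rack, 144 x 74 mm, 25 mm high, two square compartments in a row along its x axis, each 66 mm square inside, centred at x = -35 mm and x = +35 mm (y = 0), parted by a 4 mm wall; walls and floor 4 mm thick. The compartment at x = -35 mm has a red floor, the one at x = +35 mm a yellow floor. Origin at the centre of its underside on the worktop; it may be turned to any yaw.
- capsule_tray: Fixed open black plastic tray, 144 x 74 mm, 13 mm high, two square compartments in a row along its x axis, each 66 mm square inside, centred at x = -35 mm and x = +35 mm (y = 0), parted by a 4 mm wall; walls and floor 4 mm thick. The compartment at x = -35 mm has a green floor, the one at x = +35 mm a purple floor. Origin at the centre of its underside on the worktop; it may be turned to any yaw.
- clip_dish: Fixed open white ceramic dish for bag clips, one compartment: outside 120 mm (its x axis) x 56 mm (y), 13 mm high; inside 112 x 48 mm; walls and floor 4 mm thick. Origin at the centre of its underside on the worktop; it may be turned to any yaw.
- cup: Blue ceramic cup without handle, 68 mm diameter at the rim, 80 mm high, standing upright; to be left where it stands. Origin at the centre of its underside.
- storage_jar: White ceramic storage jar with a wooden lid, 68 mm diameter, 95 mm high, standing upright; to be left where it stands. Origin at the centre of its underside.

How it is judged:
By the outcome, as a careful person would: the job done as asked, in the order asked, and still so for the second after the job is handed in, with the robot touching nothing.
It also fails if it takes over 125 s, if anything falls off the work surface, if the arm or the gripper's body presses on something with over 40 N, if the wrist force passes 120 N, or if a joint passes its speed limit or range.

## Working session

There is one attempt and no reset: what is moved stays moved. The work goes in short steps, Python scripts to look and compute and a shell command to move; the robot and the scene stay as the last step left them, time stands still between calls to the robot, and variables do not carry over. Pictures are saved under pics/ and viewed, at most 14 in all, crops included, and the job is handed in when it is done.

```bash
mkdir -p pics; ls; cat > h.py <<'E'
import numpy as np, cv2
from bench import read_state, camera, hand_in, recognise
from scipy.spatial.transform import Rotation as R
def K(p):
    f=p["color"].shape[0]/2/np.tan(np.radians(p["vfov"])/2)
    return f
def world(p,u,v,z=None):
    """pixel->world by depth or at plane height z"""
    f=K(p); d=np.array([(u-p["cx"])/f,(v-p["cy"])/f]); s=d.copy()
    for _ in range(30): s=d/(1+p["k1"]*(s@s))
    T=p["world_from_camera"]; ray=T[:3,:3]@np.array([s[0],s[1],1])
    if z is None:
        return T[:3,3]+ray*p["range_z"][int(round(v)),int(round(u))]
    return T[:3,3]+ray*(z-T[2,3])/ray[2]
def cloud(p):
    f=K(p); h,w=p["range_z"].shape; u,v=np.meshgrid(np.arange(w),np.arange(h))
    d=np.stack([(u-p["cx"])/f,(v-p["cy"])/f],-1); s=d.copy()
    for _ in range(30): s=d/(1+p["k1"]*(s**2).sum(-1,keepdims=True))
    T=p["world_from_camera"]; z=p["range_z"][...,None]
    return np.concatenate([s*z,z],-1)@T[:3,:3].T+T[:3,3]
N=["red_jar","yellow_jar","green_capsule","purple_capsule","bag_clip","spice_rack","capsule_tray","clip_dish","cup","storage_jar"]
E
python3 - <<'E'
from h import *
s=read_state(); print(s)
for c in ("top","scene"):
    p=camera(c); cv2.imwrite(f"pics/{c}0.png",p["color"]); np.savez(f"{c}0.npz",**p)
    print(c,p["vfov"],p["k1"],p["cx"],p["cy"],p["world_from_camera"].round(3).tolist())
    for n in N:
        for r in recognise(p,n)[:2]:
            u,v=r["location"]; print(n,round(r["p"],2),np.round([u,v]),world(p,u,v).round(3))
E
```

```text
pics
{'clock': 0.0, 'q': array([-1.17250346,  0.61595231, -0.01261691,  1.42493735,  0.0081181 ,
        1.10337256, -0.04041275]), 'dq': array([-0.00170166, -0.00020549,  0.00283462, -0.00058964,  0.0011378 ,
        0.00017551, -0.0006044 ]), 'joint_efforts': array([-6.21563031e-04, -4.69219351e+01,  2.59055402e-01, -1.71030110e+01,
        9.92733927e-03,  9.68575187e-03, -3.41314347e-06]), 'tcp_pos': array([0.26756258, 0.59152644, 0.23010392]), 'ee_rot': array([ 2.10772273e-01,  9.77534313e-01, -1.28555749e-03, -2.49365749e-04]), 'contact_force': array([ 0.48385563,  0.70021778, -0.64012694]), 'wrist_torque': array([0.04074107, 0.00527896, 0.01638944]), 'grasp_force': 0.0, 'grip_width': 1.0059378346428216}
top 51.10056615168511 -0.07544616773004795 331.15179803953265 237.3321919161815 [[-0.011, -0.98, 0.198, 0.262], [-1.0, 0.011, -0.003, 0.0], [0.0, -0.198, -0.98, 1.16], [0.0, 0.0, 0.0, 1.0]]
red_jar 0.78 [337. 253.] [ 0.446 -0.016  0.086]
yellow_jar 0.89 [259. 190.] [0.593 0.159 0.077]
green_capsule 0.82 [400. 196.] [ 0.585 -0.164  0.035]
purple_capsule 0.79 [458. 292.] [ 0.361 
[... 360 characters left out ...]
scene 57.54633079083254 -0.005212158985076927 320.51567560875367 238.59268698721496 [[0.618, 0.506, -0.602, 0.983], [0.786, -0.42, 0.454, -0.359], [-0.022, -0.753, -0.657, 0.555], [0.0, 0.0, 0.0, 1.0]]
yellow_jar 0.57 [425. 220.] [0.614 0.152 0.065]
green_capsule 0.72 [270. 323.] [ 0.606 -0.174  0.031]
purple_capsule 0.88 [137. 277.] [ 0.382 -0.295  0.028]
purple_capsule 0.52 [426. 223.] [0.618 0.152 0.062]
bag_clip 0.71 [227. 260.] [ 0.424 -0.149  0.013]
spice_rack 0.81 [360. 288.] [ 0.623 -0.006  0.005]
capsule_tray 0.64 [156. 372.] [ 0.56  -0.341  0.009]
clip_dish 0.77 [463. 194.] [0.559 0.348 0.004]
cup 0.85 [357. 181.] [0.446 0.141 0.069]
storage_jar 0.67 [376. 144.] [0.367 0.269 0.072]
```

View pics/top0.png

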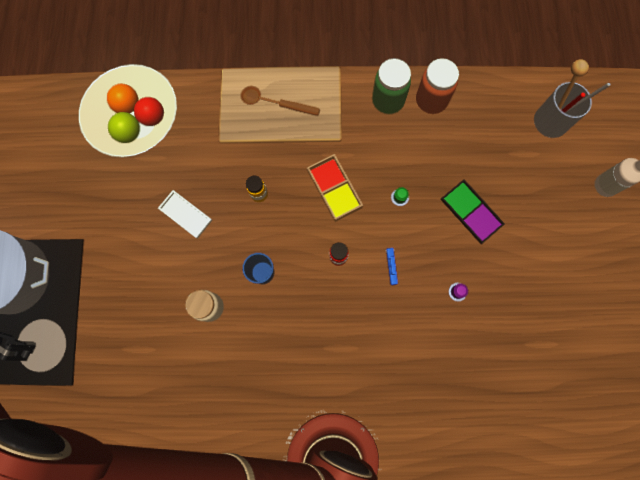

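View pics/scene0.png

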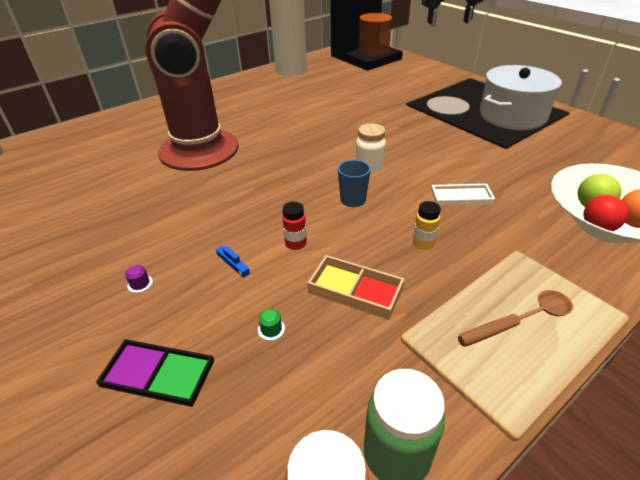

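The top view shows everything unobstructed. The red floor is at (327,176), yellow at (342,200), green at (462,200) and purple at (484,222). The dish is at (185,214), the jars at (338,252) and (256,187), the capsules at (400,196) and (459,291), and the clip at (392,267). Next I measure these precisely from both cameras.

```bash
cat >> h.py <<'E'
def rect(P):
    (c,s,a)=cv2.minAreaRect((P[:,:2]*1000).astype(np.float32))
    return np.round(c,1),np.round(s,1),round(a,1)
def measure(p,loc):
    C=cloud(p); hsv=cv2.cvtColor(p["color"],cv2.COLOR_BGR2HSV); H,S,V=hsv[...,0].astype(int),hsv[...,1],hsv[...,2]
    valid=p["range_z"]>0
    def near(x,y,r): return valid&(np.hypot(C[...,0]-x,C[...,1]-y)<r)
    for n,(x,y,z0,z1) in loc.items():
        m=near(x,y,.07)&(C[...,2]>z0)&(C[...,2]<z1); P=C[m]
        if len(P)<5: print(n,"none"); continue
        c,r=cv2.minEnclosingCircle((P[:,:2]*1000).astype(np.float32))
        print(n,len(P),"med",np.median(P,0).round(4)*1000,"encl",np.round(c,1),round(r,1),"rect",*rect(P))
E
python3 - <<'E'
from h import *
loc=dict(red_jar=(.44,-.016,.08,.1),yellow_jar=(.6,.157,.08,.1),green_capsule=(.59,-.166,.033,.045),purple_capsule=(.365,-.29,.033,.045),
 clip_tab=(.416,-.14,.026,.04),clip_all=(.416,-.14,.008,.04),cup=(.43,.15,.07,.09),storage=(.34,.265,.088,.11),rackwall=(.61,-.009,.017,.035))
for c in ("top","scene"):
    p=dict(np.load(c+"0.npz")); print(c); measure(p,loc)
    C=cloud(p); hsv=cv2.cvtColor(p["color"],cv2.COLOR_BGR2HSV).astype(int)
    for n,h,(x,y) in (("redF",(0,6),(.63,0)),("yelF",(22,34),(.59,-.02)),("greF",(50,70),(.58,-.31)),("purF",(140,160),(.53,-.36)),("dish",None,(.557,.34))):
        g=np.hypot(C[...,0]-x,C[...,1]-y)<(.09 if h is None else .065)
        if h: m=g&(hsv[...,0]>=h[0])&(hsv[...,0]<=h[1])&(hsv[...,1]>190)&(hsv[...,2]>90)&(C[...,2]<.012)
        else: m=g&(hsv[...,1]<70)&(hsv[...,2]>100)
        P=C[m]; print(n,len(P),P.mean(0).round(4)*1000 if len(P) else 0,*(rect(P) if len(P)>5 else ()))
E
```

```text
top
red_jar 229 med [449.7 -19.5  85.7] encl [450.4 -19.4] 18.8 rect [450.3 -19.6] [35.7 35.9] 43.7
yellow_jar 222 med [604.8 168.6  85.9] encl [604.6 168.1] 19.8 rect [605.2 168.8] [36.5 37.3] 33.0
green_capsule 104 med [ 591.4 -168.8   36. ] encl [ 592.2 -168.8] 16.1 rect [ 591.4 -168.1] [28.3 29.3] 45.0
purple_capsule 118 med [ 365.4 -293.    36. ] encl [ 364.8 -292.8] 15.4 rect [ 364.4 -293.5] [25.8 30.2] 64.5
clip_tab 82 med [ 424.6 -142.4   31.4] encl [ 424.2 -140.7] 19.5 rect [ 424.3 -142.5] [38.8 10.2] 5.7
clip_all 274 med [ 423.7 -141.1   17.4] encl [ 418.4 -132.1] 50.0 rect [ 424.4 -142.5] [97.2 47.6] 29.8
cup 217 med [419.  162.9  79.8] encl [415.2 157.3] 33.8 rect [415.  156.6] [65.7 66.2] 89.0
storage 597 med [336.6 279.   96. ] encl [337.5 278.8] 30.1 rect [337.  279.2] [57.  56.2] 52.5
rackwall 313 med [608.2 -21.3  24.7] encl [609.7  -9.7] 69.6 rect [609.4 -15.6] [131.9  74.9] 26.9
redF 614 [649.8   3.6   5.8] [650.   3.] [61.5 64.5] 26.8
yelF 664 [587.7 -28.3   5.8] [587.5 -28.7] [62.5 63.1] 27.3
greF 344 [ 588.3 -324.9    5.8] [ 584.4 -319. ] [61.4 59.2] 39.5
purF 0
[... 426 characters left out ...]
 [ 367.9 -294.2] 13.7 rect [ 367.9 -294. ] [24.7 23.9] 86.5
clip_tab 105 med [ 428.1 -142.8   29.6] encl [ 427.3 -142.7] 20.6 rect [ 427.2 -142. ] [40.6 10.9] 5.7
clip_all 397 med [ 436.9 -145.1   15.4] encl [ 426.9 -142.1] 43.9 rect [ 427.2 -142.3] [86.7 18.2] 5.9
cup 311 med [419.5 157.1  76.1] encl [417.5 156.5] 35.4 rect [418.7 157.4] [65.  68.8] 50.0
storage 314 med [342.6 275.8  93.6] encl [339.4 278.9] 31.3 rect [340.4 278.2] [58.4 57.9] 1.4
rackwall 809 med [612.  -22.9  22.2] encl [609.8  -8.8] 69.8 rect [611.3 -15.2] [131.9  77.1] 26.5
redF 745 [642.2  10.6   4. ] [641.5  11.1] [61.1 48.8] 27.6
yelF 0 0
greF 0 0
purF 0 0
dish 920 [556.  349.3   5.9] [553.6 353.8] [130.4  80. ] 51.8
```

```bash
python3 - <<'E'
from h import *
for c,seeds in (("top",dict(red=(327,176),yel=(342,200),gre=(462,200),pur=(484,222),dish=(186,214))),("scene",dict(red=(377,292),yel=(340,280),gre=(180,377),pur=(134,367),dish=(462,194)))):
    p=dict(np.load(c+"0.npz")); C=cloud(p)
    for n,s in seeds.items():
        m=np.zeros((482,642),np.uint8); cv2.floodFill(p["color"].copy(),m,s,0,(14,)*3,(14,)*3,4|cv2.FLOODFILL_MASK_ONLY|(255<<8)|cv2.FLOODFILL_FIXED_RANGE*0)
        P=C[(m[1:-1,1:-1]>0)&(p["range_z"]>0)]; P=P[P[:,2]<.02]; print(c,n,len(P),P.mean(0).round(4)*1000,*rect(P))
E
```

```text
top red 563 [648.9   4.5   5.8] [648.4   4. ] [60.  59.9] 27.3
top yel 583 [586.2 -27.4   5.8] [586.6 -27.8] [58.7 60. ] 26.3
top gre 624 [ 583.2 -317.5    5.8] [ 583.5 -318.1] [63.6 62. ] 39.5
top pur 636 [ 529. -362.    6.] [ 529.3 -362.4] [62.4 61.9] 38.7
top dish 1004 [555.9 343.9   6. ] [555.8 343.8] [116.9  54.2] 52.8
scene red 762 [642.6  10.    4. ] [642.   10.3] [60.4 50.4] 26.6
scene yel 687 [580.8 -22.4   4. ] [580.1 -21.9] [59.9 49.6] 27.7
scene gre 1576 [ 582.  -317.9    4.1] [ 581.  -317.2] [61.  62.2] 39.4
scene pur 1472 [ 527.6 -362.2    4. ] [ 526.4 -361.5] [61.4 61.8] 38.7
scene dish 569 [554.  343.5   4.4] [558.  341.6] [115.3  55.7] 50.1
```

```bash
for i in 1; do python3 -m pendant '[[0,0,0,0,0,6],[0,0,0,0,0,6],[0,0,0,0,0,6],[0,0,0,0,0,6.4],[0,0,0,0,0,0],[0,0,0,0,0,0],[0,0,0,0,0,0],[0,0,0,0,0,0],[0,0,0,0,0,0],[0,0,0,0,0,0]]' 0; done
```

```text
clock: 1.93
tcp_pos: [0.2679, 0.5922, 0.2313]
ee_rot: [0.412, 0.911, -0.0, -0.0]
contact_force: [-0.8, -0.0, 0.9]
grip_width: 0.997
grasp_force: 0.0
```

```bash
python3 -m pendant '[[0,0,0,0,0,-6.95],[0,0,0,0,0,-6.95],[0,0,0,0,0,-6.95],[0,0,0,0,0,-6.95],[0,0,0,0,0,-6.95],[0,0,0,0,0,-6.95],[0,0,0,0,0,-6.95],[-40,0,0,0,0,0],[-40,0,0,0,0,0],[-40,0,0,0,0,0]]' 0 | head -3
python3 -m pendant '[[-16,-38,0,0,0,0],[-16,-38,0,0,0,0],[-16,-38,0,0,0,0],[-16,-38,0,0,0,0],[0,-40,0,0,0,0],[0,-40,0,0,0,0],[0,-40,0,0,0,0],[0,-40,0,0,0,0],[0,-40,0,0,0,0],[0,-40,0,0,0,0]]' | head -3
python3 -m pendant '[[0,-40,0,0,0,0],[0,-40,0,0,0,0],[0,-40,0,0,0,0],[0,-40,0,0,0,0],[0,-40,0,0,0,0],[0,-19,0,0,0,0],[0,0,0,0,0,0],[0,0,0,0,0,0],[0,0,0,0,0,0],[0,0,0,0,0,0]]' | head -3
python3 - <<'E'
from h import *
p=camera("wrist"); cv2.imwrite("pics/w1.png",p["color"]); print(p["world_from_camera"].round(3).tolist())
for n in ("red_jar","bag_clip","spice_rack"):
    for r in recognise(p,n)[:1]: print(n,r["p"],r["location"],world(p,*r["location"]).round(3))
measure(p,dict(red_jar=(.45,-.016,.08,.1),clip_tab=(.426,-.142,.026,.04)))
E
```

```text
clock: 2.77
tcp_pos: [0.3888, 0.5922, 0.2318]
ee_rot: [-0.0, 1.0, 0.0, 0.0]
clock: 3.6
tcp_pos: [0.4512, 0.198, 0.2316]
ee_rot: [0.001, 1.0, 0.0, 0.0]
clock: 4.43
tcp_pos: [0.4511, -0.0173, 0.2314]
ee_rot: [-0.001, 1.0, 0.0, 0.0]
[[-0.002, 0.964, 0.265, 0.385], [1.0, 0.002, 0.001, -0.017], [0.0, 0.265, -0.964, 0.374], [0.0, 0.0, 0.0, 1.0]]
red_jar 0.63 [318.6, 212.9] [ 0.444 -0.019  0.085]
bag_clip 0.62 [197.1, 180.8] [ 0.425 -0.137  0.028]
spice_rack 0.76 [323.5, 340.6] [ 0.614 -0.014  0.004]
red_jar 1564 med [450.6 -18.1  85.5] encl [451.4 -18.4] 19.0 rect [451.2 -18. ] [36.9 36.9] 88.3
clip_tab 494 med [ 425.7 -140.7   31.4] encl [ 426.3 -141.4] 20.1 rect [ 426.4 -141.5] [39.7 10.8] 5.1
```

```bash
python3 -m pendant '[[0,0,36,0,0,0],[0,0,36,0,0,0],[0,0,36,0,0,0],[0,0,36,0,0,0],[0,0,30,0,0,0],[0,0,20,0,0,0],[0,0,6,0,0,0],[0,0,0,0,0,0],[0,0,0,0,0,0],[0,0,0,0,0,0]]' 0
python3 -m pendant '[[0,0,0,0,0,0],[0,0,0,0,0,0],[0,0,0,0,0,0],[0,0,0,0,0,0],[0,0,0,0,0,0],[0,0,0,0,0,0],[0,0,0,0,0,0],[0,0,0,0,0,0],[0,0,0,0,0,0],[0,0,0,0,0,0]]' 1
python3 - <<'E'
from h import *
p=camera("scene"); cv2.imwrite("pics/s1.png",p["color"][100:380,150:500]); 
E
```

```text
clock: 5.47
tcp_pos: [0.4521, -0.0189, 0.0326]
ee_rot: [0.001, 1.0, 0.0, 0.001]
contact_force: [0.0, 0.4, 1.0]
grip_width: 1.002
grasp_force: 0.0
clock: 6.3
tcp_pos: [0.4514, -0.0191, 0.0323]
ee_rot: [0.001, 1.0, -0.0, 0.001]
contact_force: [-0.4, 1.1, 6.8]
grip_width: 0.476
grasp_force: 59.7
```

View pics/s1.png

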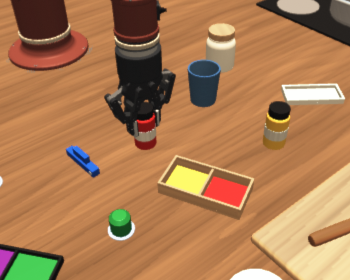

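The scene crop shows the red jar held at its upper body, between the fingers at (145,115). I lift it and carry it over the red compartment.

```bash
python3 -m pendant '[[0,0,-15,0,0,0],[0,0,-30,0,0,0],[0,0,-35,0,0,0],[0,0,-30,0,0,0],[-30,3,0,0,0,0],[-40,4,0,0,0,0],[-40,4,0,0,0,0],[-40,5,0,0,0,0],[-35,5,0,0,0,0],[-14,1,0,0,0,0]]' 1
python3 -m pendant '[[0,0,15,0,0,0],[0,0,25,0,0,0],[0,0,25,0,0,0],[0,0,18,0,0,0],[0,0,12,0,0,0],[0,0,0,0,0,0],[0,0,0,0,0,0],[0,0,0,0,0,0],[0,0,0,0,0,0],[0,0,0,0,0,0]]'
python3 - <<'E'
from h import *
p=camera("wrist"); cv2.imwrite("pics/w2.png",p["color"])
p=camera("scene"); cv2.imwrite("pics/s2.png",p["color"][100:380,150:500]); 
E
```

```text
clock: 7.18
tcp_pos: [0.6543, 0.0042, 0.1409]
ee_rot: [0.0, 1.0, 0.001, 0.002]
contact_force: [0.0, 1.1, -0.5]
grip_width: 0.476
grasp_force: 60.9
clock: 8.02
tcp_pos: [0.651, 0.0027, 0.0479]
ee_rot: [0.001, 1.0, 0.0, 0.001]
contact_force: [0.0, -0.4, -1.1]
grip_width: 0.472
grasp_force: 60.9
```

View pics/s2.png

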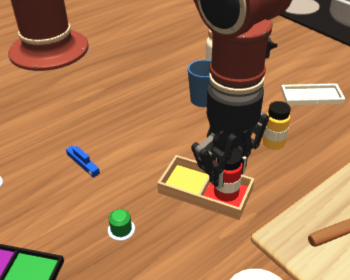

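The jar is above the red compartment, at (228,185) in the crop. I lower it and watch the force.

```bash
python3 -m pendant '[[0,0,4,0,0,0],[0,0,4,0,0,0],[0,0,2.5,0,0,0],[0,0,1,0,0,0],[0,0,0,0,0,0],[0,0,0,0,0,0],[0,0,0,0,0,0],[0,0,0,0,0,0],[0,0,0,0,0,0],[0,0,0,0,0,0]]'
python3 -m pendant '[[0,0,0,0,0,0],[0,0,0,0,0,0],[0,0,0,0,0,0],[0,0,0,0,0,0],[0,0,0,0,0,0],[0,0,-20,0,0,0],[0,0,-35,0,0,0],[0,0,-35,0,0,0],[0,0,-35,0,0,0],[0,0,0,0,0,0]]' 0
python3 - <<'E'
from h import *
p=camera("wrist"); cv2.imwrite("pics/w3.png",p["color"])
measure(p,dict(red_jar=(.65,.003,.08,.1),yellow_jar=(.605,.168,.08,.1)))
E
```

```text
clock: 8.95
tcp_pos: [0.6499, 0.0027, 0.0364]
ee_rot: [0.001, 1.0, -0.0, -0.0]
contact_force: [-3.0, -0.7, 7.9]
grip_width: 0.474
grasp_force: 61.8
clock: 9.78
tcp_pos: [0.655, 0.0028, 0.168]
ee_rot: [0.001, 1.0, 0.0, 0.008]
contact_force: [-0.0, 0.5, 0.2]
grip_width: 1.003
grasp_force: 0.0
red_jar 2626 med [648.7   3.5  89.5] encl [649.9   3.2] 18.9 rect [649.7   3.2] [37.1 37.1] 88.5
yellow_jar 3289 med [606.  167.8  85.2] encl [606.6 169.5] 19.6 rect [606.4 169.2] [37.7 37.8] 49.1
```

View pics/w3.png

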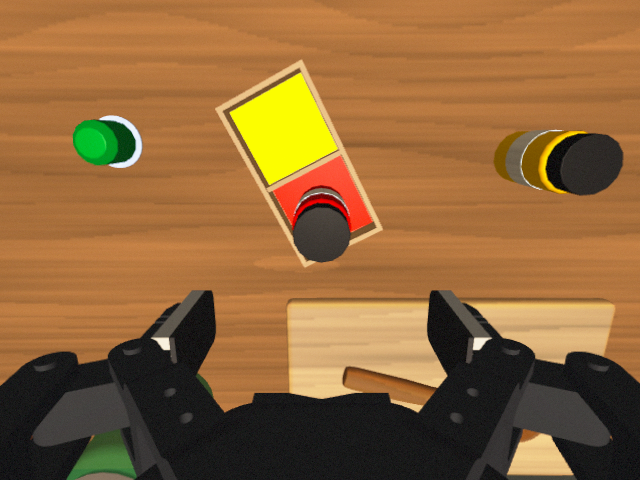

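The wrist view shows the red jar standing in the red compartment at (322,225), with its cap top at 89.5 mm. The yellow jar is at (585,163). Next is the yellow jar.

```bash
python3 -m pendant '[[7,25,0,0,0,0],[10,38,0,0,0,0],[10,38,0,0,0,0],[10,38,0,0,0,0],[7,26,0,0,0,0],[0,0,5,0,0,0],[0,0,15,0,0,0],[0,0,0,0,0,0],[0,0,0,0,0,0],[0,0,0,0,0,0]]' 0
python3 -m pendant '[[0,0,25,0,0,0],[0,0,35,0,0,0],[0,0,30,0,0,0],[0,0,15,0,0,0],[0,0,4,0,0,0],[0,0,0,0,0,0],[0,0,0,0,0,0],[0,0,0,0,0,0],[0,0,0,0,0,0],[0,0,0,0,0,0]]' 0
python3 -m pendant '[[0,0,0,0,0,0],[0,0,0,0,0,0],[0,0,0,0,0,0],[0,0,0,0,0,0],[0,0,0,0,0,0],[0,0,0,0,0,0],[0,0,0,0,0,0],[0,0,0,0,0,0],[0,0,0,0,0,0],[0,0,0,0,0,0]]' 1
```

```text
clock: 10.67
tcp_pos: [0.6063, 0.1668, 0.1394]
ee_rot: [0.001, 1.0, -0.0, -0.0]
contact_force: [0.8, 0.6, 0.4]
grip_width: 0.998
grasp_force: 0.0
clock: 11.5
tcp_pos: [0.6071, 0.168, 0.0322]
ee_rot: [0.001, 1.0, 0.0, 0.001]
contact_force: [-0.0, 0.4, -0.1]
grip_width: 1.003
grasp_force: 0.0
clock: 12.33
tcp_pos: [0.6065, 0.1681, 0.0312]
ee_rot: [0.001, 1.0, 0.0, 0.0]
contact_force: [-0.6, 0.5, 3.8]
grip_width: 0.476
grasp_force: 61.0
```

```bash
python3 -m pendant '[[0,0,-15,0,0,0],[0,0,-30,0,0,0],[0,0,-35,0,0,0],[0,0,-30,0,0,0],[3,-30,0,0,0,0],[4,-40,0,0,0,0],[4,-40,0,0,0,0],[4,-40,0,0,0,0],[3,-33,0,0,0,0],[1,-13.5,0,0,0,0]]' 1
python3 -m pendant '[[0,0,0,0,0,0],[0,0,10,0,0,0],[0,0,25,0,0,0],[0,0,28,0,0,0],[0,0,20,0,0,0],[0,0,12,0,0,0],[0,0,0,0,0,0],[0,0,0,0,0,0],[0,0,0,0,0,0],[0,0,0,0,0,0]]'
python3 -m pendant '[[0,0,4,0,0,0],[0,0,4,0,0,0],[0,0,2,0,0,0],[0,0,1,0,0,0],[0,0,0,0,0,0],[0,0,0,0,0,0],[0,0,0,0,0,0],[0,0,0,0,0,0],[0,0,0,0,0,0],[0,0,0,0,0,0]]'
python3 - <<'E'
from h import *
p=camera("scene"); cv2.imwrite("pics/s3.png",p["color"][100:380,150:500]); 
E
```

```text
clock: 13.17
tcp_pos: [0.5846, -0.0375, 0.1395]
ee_rot: [0.005, 1.0, -0.003, -0.002]
contact_force: [-0.3, -0.7, -1.3]
grip_width: 0.473
grasp_force: 60.9
clock: 14.0
tcp_pos: [0.5882, -0.0283, 0.0472]
ee_rot: [0.0, 1.0, 0.0, 0.002]
contact_force: [0.3, 1.0, -1.3]
grip_width: 0.476
grasp_force: 60.8
clock: 14.83
tcp_pos: [0.5868, -0.0288, 0.0352]
ee_rot: [0.001, 1.0, -0.0, -0.0]
contact_force: [-1.9, 1.0, 4.6]
grip_width: 0.474
grasp_force: 61.4
```

View pics/s3.png

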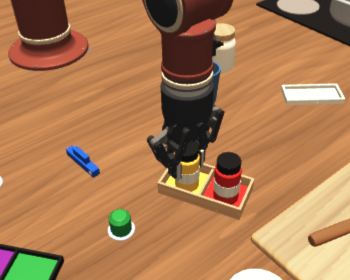

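The yellow jar stands on yellow at (187,170), next to the red one. I release it and move over the green capsule.

```bash
python3 -m pendant '[[0,0,0,0,0,0],[0,0,0,0,0,0],[0,0,0,0,0,0],[0,0,0,0,0,0],[0,0,0,0,0,0],[0,0,-20,0,0,0],[0,0,-40,0,0,0],[0,0,-40,0,0,0],[0,0,-40,0,0,0],[0,0,-10,0,0,0]]' 0
python3 -m pendant '[[0,-20,0,0,0,0],[-1,-35,0,0,0,0],[-2,-35,0,0,0,0],[-1,-30,0,0,0,0],[-1,-20,0,0,0,0],[0,0,0,0,0,0],[0,0,0,0,0,0],[0,0,0,0,0,0],[0,0,0,0,0,0],[0,0,0,0,0,0]]' 0
python3 - <<'E'
from h import *
p=camera("wrist"); cv2.imwrite("pics/w4.png",p["color"])
measure(p,dict(yellow_jar=(.587,-.028,.08,.1),green=(.592,-.169,.033,.045)))
for n in ("green_capsule","capsule_tray"):
    for r in recognise(p,n)[:1]: print(n,r["p"],r["location"],world(p,*r["location"]).round(3))
E
```

```text
clock: 15.72
tcp_pos: [0.5909, -0.0288, 0.1917]
ee_rot: [0.001, 1.0, -0.0, 0.006]
contact_force: [1.4, -0.4, 0.5]
grip_width: 0.999
grasp_force: 0.0
clock: 16.55
tcp_pos: [0.592, -0.1666, 0.1848]
ee_rot: [-0.001, 1.0, 0.001, -0.0]
contact_force: [0.2, -0.4, -0.0]
grip_width: 1.001
grasp_force: 0.0
yellow_jar 3858 med [593.7 -22.6  89.2] encl [610.4 -17. ] 45.4 rect [610.  -17.7] [89.5 37.6] 26.2
green 869 med [ 593.1 -167.4   36. ] encl [ 593.5 -168.2] 15.4 rect [ 593.5 -167.4] [29.3 29.2] 44.2
green_capsule 0.93 [320.1, 214.5] [ 0.587 -0.167  0.036]
capsule_tray 0.58 [119.6, 168.2] [ 0.552 -0.346  0.005]
```

View pics/w4.png

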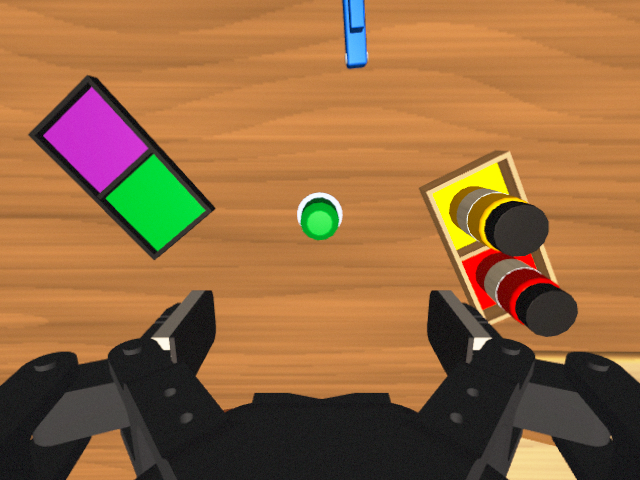

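Both jars stand in their own compartments, at (500,220) and (530,300). The green capsule is at (320,215). I descend on it.

```bash
python3 -m pendant '[[-1.5,0.5,20,0,0,0],[0,0,36,0,0,0],[0,0,36,0,0,0],[0,0,36,0,0,0],[0,0,26,0,0,0],[0,0,14,0,0,0],[0,0,6,0,0,0],[0,0,0,0,0,0],[0,0,0,0,0,0],[0,0,0,0,0,0]]' 0
python3 -m pendant '[[0,0,0,0,0,0],[0,0,0,0,0,0],[0,0,0,0,0,0],[0,0,0,0,0,0],[0,0,0,0,0,0],[0,0,0,0,0,0],[0,0,0,0,0,0],[0,0,0,0,0,0],[0,0,0,0,0,0],[0,0,0,0,0,0]]' 1
python3 -m pendant '[[0,0,-10,0,0,0],[0,0,-25,0,0,0],[0,0,-30,0,0,0],[0,0,-20,0,0,0],[0,0,0,0,0,0],[0,0,0,0,0,0],[0,0,0,0,0,0],[0,0,0,0,0,0],[0,0,0,0,0,0],[0,0,0,0,0,0]]' 1
python3 - <<'E'
from h import *
p=camera("scene"); cv2.imwrite("pics/s4.png",p["color"][180:440,80:400]); 
E
```

```text
clock: 17.53
tcp_pos: [0.5946, -0.1685, 0.0124]
ee_rot: [0.001, 1.0, -0.0, 0.002]
contact_force: [0.5, 0.0, -0.2]
grip_width: 0.998
grasp_force: 0.0
clock: 18.37
tcp_pos: [0.5938, -0.1685, 0.0116]
ee_rot: [0.001, 1.0, -0.0, 0.001]
contact_force: [-0.4, -0.8, 4.2]
grip_width: 0.372
grasp_force: 59.9
clock: 19.2
tcp_pos: [0.5925, -0.1681, 0.0946]
ee_rot: [0.001, 1.0, 0.0, -0.001]
contact_force: [0.1, 0.8, -0.2]
grip_width: 0.376
grasp_force: 59.5
```

View pics/s4.png

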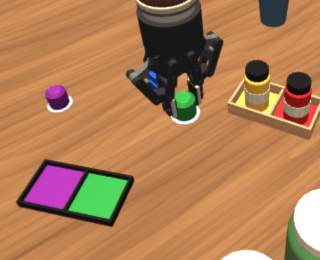

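The capsule is held and lifted, at (184,105), with its rim level. I carry it to the green floor at (100,195).

```bash
python3 -m pendant '[[1,-15,0,0,0,0],[2.5,-35,0,0,0,0],[2.5,-40,0,0,0,0],[2.5,-35,0,0,0,0],[1.5,-20,0,0,0,0],[0,-5,0,0,0,0],[0,0,0,0,0,0],[0,0,10,0,0,0],[0,0,18,0,0,0],[0,0,10,0,0,0]]' 1
python3 -m pendant '[[0,0,10,0,0,0],[0,0,10,0,0,0],[0,0,8,0,0,0],[0,0,6,0,0,0],[0,0,4,0,0,0],[0,0,2,0,0,0],[0,0,0,0,0,0],[0,0,0,0,0,0],[0,0,0,0,0,0],[0,0,0,0,0,0]]' 1
python3 - <<'E'
from h import *
p=camera("scene"); cv2.imwrite("pics/s5.png",cv2.resize(p["color"][280:440,60:300],None,fx=2,fy=2)); 
E
```

```text
clock: 20.08
tcp_pos: [0.583, -0.3146, 0.0558]
ee_rot: [-0.001, 1.0, 0.002, -0.001]
contact_force: [0.5, -0.4, -0.7]
grip_width: 0.373
grasp_force: 59.5
clock: 20.92
tcp_pos: [0.5833, -0.3185, 0.0184]
ee_rot: [0.001, 1.0, -0.0, 0.0]
contact_force: [0.6, -0.7, -0.1]
grip_width: 0.37
grasp_force: 59.5
```

View pics/s5.png

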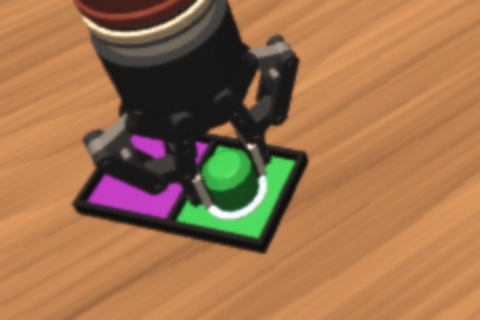

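The capsule hangs just above the green floor, centred at (228,185) in the enlarged crop. I set it down, release it and go to the purple one.

```bash
python3 -m pendant '[[0,0,1.5,0,0,0],[0,0,1,0,0,0],[0,0,0,0,0,0],[0,0,0,0,0,0],[0,0,0,0,0,0],[0,0,0,0,0,0],[0,0,0,0,0,0],[0,0,0,0,0,0],[0,0,0,0,0,0],[0,0,0,0,0,0]]' 1
python3 -m pendant '[[0,0,0,0,0,0],[0,0,0,0,0,0],[0,0,0,0,0,0],[0,0,0,0,0,0],[0,0,0,0,0,0],[0,0,-15,0,0,0],[0,0,-35,0,0,0],[0,0,-40,0,0,0],[0,0,-40,0,0,0],[0,0,-20,0,0,0]]' 0
python3 -m pendant '[[25,3,0,0,0,0],[40,4,0,0,0,0],[40,5,0,0,0,0],[40,5,0,0,0,0],[40,5,0,0,0,0],[25,3,0,0,0,0],[8,0,0,0,0,0],[0,0,0,0,0,0],[0,0,0,0,0,0],[0,0,0,0,0,0]]' 0
python3 - <<'E'
from h import *
p=camera("wrist"); cv2.imwrite("pics/w5.png",p["color"])
measure(p,dict(green=(.583,-.318,.033,.045),purple=(.365,-.293,.033,.045)))
E
```

```text
clock: 21.8
tcp_pos: [0.5831, -0.3184, 0.0156]
ee_rot: [0.001, 1.0, -0.0, 0.0]
contact_force: [-0.7, -0.1, 5.0]
grip_width: 0.371
grasp_force: 59.9
clock: 22.63
tcp_pos: [0.5853, -0.3194, 0.1709]
ee_rot: [0.001, 1.0, -0.002, 0.004]
contact_force: [1.4, -0.5, -0.0]
grip_width: 1.002
grasp_force: 0.0
clock: 23.47
tcp_pos: [0.3673, -0.2933, 0.1656]
ee_rot: [-0.0, 1.0, -0.0, 0.001]
contact_force: [-0.1, -0.4, -0.4]
grip_width: 1.003
grasp_force: 0.0
green none
purple 991 med [ 364.8 -293.4   36. ] encl [ 365.  -293.3] 15.4 rect [ 365.4 -293.2] [28.8 28.8] 22.5
```

View pics/w5.png

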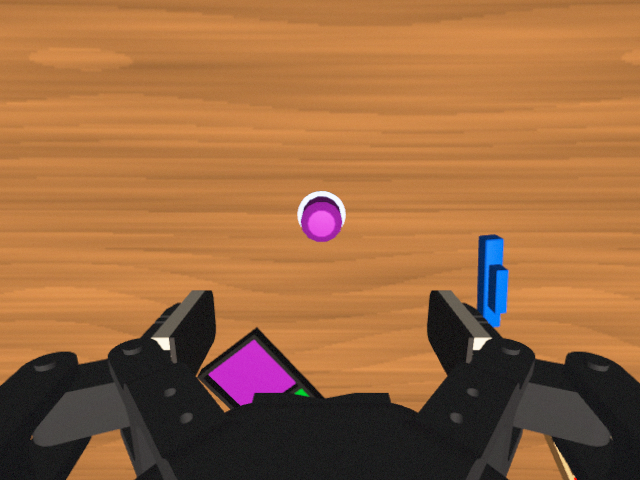

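The purple capsule is centred at (321,216), measured at (365,-293). I grasp it.

```bash
python3 -m pendant '[[1,0,20,0,0,0],[0,0,36,0,0,0],[0,0,36,0,0,0],[0,0,34,0,0,0],[0,0,18,0,0,0],[0,0,9,0,0,0],[0,0,1,0,0,0],[0,0,0,0,0,0],[0,0,0,0,0,0],[0,0,0,0,0,0]]' 0
python3 -m pendant '[[0,0,0,0,0,0],[0,0,0,0,0,0],[0,0,0,0,0,0],[0,0,0,0,0,0],[0,0,0,0,0,0],[0,0,0,0,0,0],[0,0,0,0,0,0],[0,0,0,0,0,0],[0,0,0,0,0,0],[0,0,0,0,0,0]]' 1
python3 -m pendant '[[0,0,-10,0,0,0],[0,0,-25,0,0,0],[0,0,-30,0,0,0],[0,0,-20,0,0,0],[-15,-6,0,0,0,0],[-35,-15,0,0,0,0],[-38,-16,0,0,0,0],[-38,-16,0,0,0,0],[-25,-11,0,0,0,0],[-12,-5,0,0,0,0]]' 1
python3 -m pendant '[[0,0,0,0,0,0],[0,0,10,0,0,0],[0,0,20,0,0,0],[0,0,20,0,0,0],[0,0,15,0,0,0],[0,0,9,0,0,0],[0,0,4,0,0,0],[0,0,0,0,0,0],[0,0,0,0,0,0],[0,0,0,0,0,0]]' 1
python3 - <<'E'
from h import *
p=camera("scene"); cv2.imwrite("pics/s6.png",cv2.resize(p["color"][280:440,60:300],None,fx=2,fy=2)); 
E
```

```text
clock: 24.35
tcp_pos: [0.3651, -0.2936, 0.0126]
ee_rot: [0.001, 1.0, -0.001, 0.001]
contact_force: [1.1, -0.0, -1.1]
grip_width: 1.003
grasp_force: 0.0
clock: 25.18
tcp_pos: [0.3642, -0.2931, 0.0119]
ee_rot: [0.001, 1.0, -0.0, 0.0]
contact_force: [-1.1, 0.5, 5.9]
grip_width: 0.372
grasp_force: 59.3
clock: 26.02
tcp_pos: [0.531, -0.3631, 0.097]
ee_rot: [0.0, 1.0, -0.001, 0.002]
contact_force: [0.5, -0.5, 0.8]
grip_width: 0.373
grasp_force: 59.6
clock: 26.85
tcp_pos: [0.5274, -0.3626, 0.0194]
ee_rot: [0.001, 1.0, -0.001, 0.001]
contact_force: [-0.0, -0.2, -0.5]
grip_width: 0.37
grasp_force: 59.6
```

View pics/s6.png

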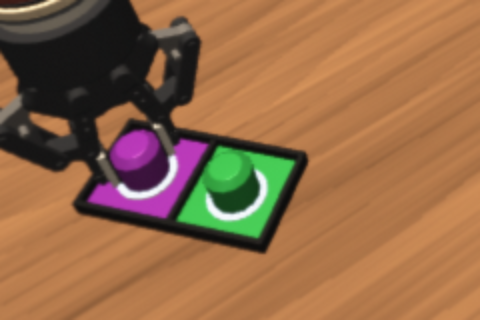

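The green capsule stands dome up on green at (235,185), and the purple one is just above purple at (143,165). I set it down, release it and go to the clip.

```bash
python3 -m pendant '[[0,0,2,0,0,0],[0,0,1.5,0,0,0],[0,0,0,0,0,0],[0,0,0,0,0,0],[0,0,0,0,0,0],[0,0,0,0,0,0],[0,0,0,0,0,0],[0,0,0,0,0,0],[0,0,0,0,0,0],[0,0,0,0,0,0]]' 1
python3 -m pendant '[[0,0,0,0,0,0],[0,0,0,0,0,0],[0,0,0,0,0,0],[0,0,0,0,0,0],[0,0,0,0,0,0],[0,0,-15,0,0,0],[0,0,-35,0,0,0],[0,0,-40,0,0,0],[0,0,-30,0,0,0],[0,0,-10,0,0,0]]' 0
python3 -m pendant '[[8,17,0,0,0,0],[16.5,36,0,0,0,0],[17,37,0,0,0,0],[17,37,0,0,0,0],[17,37,0,0,0,0],[16,36,0,0,0,0],[8,17,0,0,0,0],[2,3.5,0,0,0,-5.5],[0,0,0,0,0,0],[0,0,0,0,0,0]]' 0
python3 - <<'E'
from h import *
p=camera("wrist"); cv2.imwrite("pics/w6.png",p["color"])
measure(p,dict(clip=(.426,-.142,.026,.045),bar=(.426,-.142,.01,.045)))
s=read_state(); print(s["tcp_pos"].round(4),R.from_quat(s["ee_rot"]).as_matrix()[:,1].round(4))
E
```

```text
clock: 27.73
tcp_pos: [0.5274, -0.3625, 0.0161]
ee_rot: [0.001, 1.0, -0.0, 0.001]
contact_force: [-1.4, -0.1, 4.3]
grip_width: 0.371
grasp_force: 60.1
clock: 28.57
tcp_pos: [0.5296, -0.3639, 0.1505]
ee_rot: [0.001, 1.0, -0.003, 0.004]
contact_force: [0.9, -0.3, 0.8]
grip_width: 0.999
grasp_force: 0.0
clock: 29.4
tcp_pos: [0.4258, -0.1417, 0.1447]
ee_rot: [-0.046, 0.999, -0.0, 0.0]
contact_force: [-0.6, 0.0, -0.3]
grip_width: 0.999
grasp_force: 0.0
clip 693 med [ 424.9 -141.1   31.4] encl [ 426.2 -141.3] 20.4 rect [ 426.1 -141.3] [40.2  9.7] 5.5
bar 2137 med [ 421.4 -141.6   16.8] encl [ 426.  -140.9] 42.5 rect [ 426.2 -141.4] [84.6 17.4] 5.4
[ 0.4261 -0.1423  0.1447] [-9.130e-02  9.958e-01 -5.000e-04]
```

View pics/w6.png

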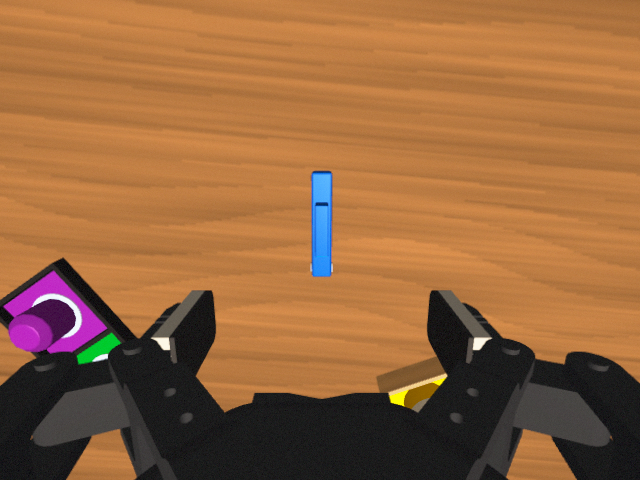

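The clip lies aligned between the fingers at (321,225), and the purple capsule stands on its floor at (50,315). I descend to the tab.

```bash
python3 -m pendant '[[0,0.8,20,0,0,0],[0,0,36,0,0,0],[0,0,34,0,0,0],[0,0,20,0,0,0],[0,0,10,0,0,0],[0,0,5.5,0,0,0],[0,0,0,0,0,0],[0,0,0,0,0,0],[0,0,0,0,0,0],[0,0,0,0,0,0]]' 0
python3 -m pendant '[[0,0,0,0,0,0],[0,0,0,0,0,0],[0,0,0,0,0,0],[0,0,0,0,0,0],[0,0,0,0,0,0],[0,0,0,0,0,0],[0,0,0,0,0,0],[0,0,0,0,0,0],[0,0,0,0,0,0],[0,0,0,0,0,0]]' 1
python3 -m pendant '[[0,0,-5,0,0,0],[0,0,-15,0,0,0],[0,0,-30,0,0,0],[0,0,-35,0,0,0],[0,0,-35,0,0,0],[0,0,-20,0,0,0],[0,0,0,0,0,0],[0,0,0,0,0,0],[0,0,0,0,0,0],[0,0,0,0,0,0]]' 1
python3 - <<'E'
from h import *
s=read_state(); print(s["tcp_pos"].round(4),R.from_quat(s["ee_rot"]).as_matrix()[:,:2].round(4).tolist())
p=camera("scene"); cv2.imwrite("pics/s7.png",p["color"][60:400,60:500]); 
E
```

```text
clock: 30.28
tcp_pos: [0.4264, -0.1412, 0.0202]
ee_rot: [-0.047, 0.999, -0.0, 0.001]
contact_force: [-0.2, -0.7, -0.3]
grip_width: 0.999
grasp_force: 0.0
clock: 31.12
tcp_pos: [0.4257, -0.1408, 0.0194]
ee_rot: [-0.047, 0.999, -0.0, 0.0]
contact_force: [-0.3, 0.9, 3.7]
grip_width: 0.096
grasp_force: 60.9
clock: 31.95
tcp_pos: [0.4245, -0.1404, 0.158]
ee_rot: [-0.047, 0.999, 0.001, -0.002]
contact_force: [-0.5, 0.2, -0.9]
grip_width: 0.096
grasp_force: 60.5
[ 0.4245 -0.1404  0.158 ] [[-0.9955, -0.0944], [-0.0944, 0.9955], [0.0033, 0.0012]]
```

View pics/s7.png

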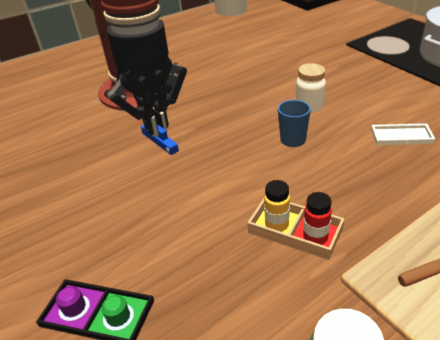

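The clip is held level by its tab at (158,138), and everything else stands in place. I carry it to the dish and turn it there.

```bash
python3 -m pendant '[[-13.5,36,0,0,0,0],[-13.5,36,0,0,0,0],[-13.5,36,0,0,0,0],[-13.5,36,0,0,0,0],[-13.5,36,0,0,0,0],[-13.5,36,0,0,0,0],[-13.5,36,0,0,0,0],[-13.5,36,0,0,0,0],[-13.5,36,0,0,0,0],[-13.5,36,0,0,0,0]]' 1 | head -3
python3 -m pendant '[[-13.7,36.6,0,0,0,0],[-13.7,36.6,0,0,0,0],[-13.7,36.8,0,0,0,0],[0,0,0,0,0,-6.7],[0,0,0,0,0,-6.7],[0,0,0,0,0,-6.7],[0,0,0,0,0,-6.7],[0,0,0,0,0,-6.7],[0,0,0,0,0,-6.7],[0,0,0,0,0,-6.7]]' 1 | head -3
python3 -m pendant '[[0,0,0,0,0,0],[0,0,0,0,0,0],[0,0,0,0,0,0],[0,0,0,0,0,0],[0,0,0,0,0,0],[0,0,0,0,0,0],[0,0,0,0,0,0],[0,0,0,0,0,0],[0,0,0,0,0,0],[0,0,0,0,0,0]]' 1
python3 - <<'E'
from h import *
s=read_state(); M=R.from_quat(s["ee_rot"]).as_matrix(); print(s["tcp_pos"].round(4),M[:,:2].round(4).tolist(), s["q"].round(2))
p=camera("wrist"); cv2.imwrite("pics/w7.png",p["color"])
C=cloud(p); hsv=cv2.cvtColor(p["color"],cv2.COLOR_BGR2HSV)
m=(np.hypot(C[...,0]-.556,C[...,1]-.344)<.08)&(hsv[...,1]<60)&(hsv[...,2]>110)&(C[...,2]<.02)
print("dish",m.sum(),*rect(C[m]))
b=(abs(hsv[...,0].astype(int)-108)<8)&(hsv[...,1]>150)&(C[...,2]>.1)&(C[...,2]<.2)
print("clip",b.sum(),*(rect(C[b]) if b.sum()>5 else ()))
E
```

```text
clock: 32.83
tcp_pos: [0.5255, 0.232, 0.1576]
ee_rot: [-0.047, 0.999, -0.001, -0.001]
clock: 33.67
tcp_pos: [0.5559, 0.3433, 0.1571]
ee_rot: [-0.444, 0.896, -0.0, -0.002]
clock: 34.5
tcp_pos: [0.5566, 0.3438, 0.1594]
ee_rot: [-0.441, 0.898, -0.0, 0.0]
contact_force: [0.0, -0.0, 0.5]
grip_width: 0.095
grasp_force: 60.5
[0.5566 0.3438 0.1594] [[-0.6114, -0.7913], [-0.7913, 0.6114], [-0.0, -0.0]] [-0.41  0.71 -0.32  1.49  0.25  0.98  1.69]
dish 5840 [557.4 344.5] [119.6  58.9] 51.8
clip 4992 [556.7 343.7] [84.5 15.2] 53.0
```

View pics/w7.png

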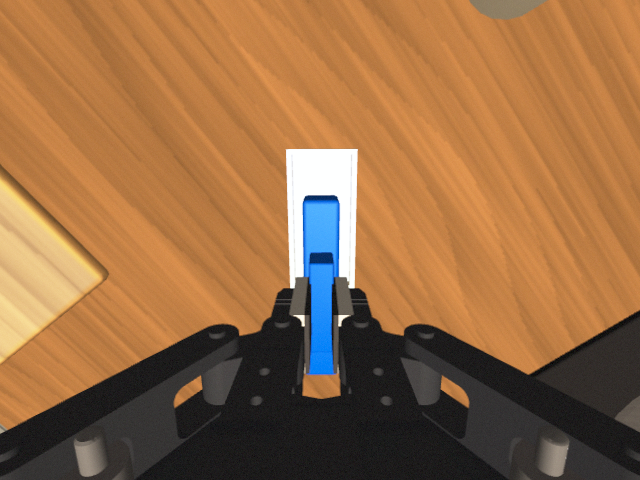

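The clip is held level and lines up with the dish at (322,220), within about 1 mm and 1°. I lower it. That was my last picture view, so the remaining checks are numeric.

```bash
python3 -m pendant '[[0,0,20,0,0,0],[0,0,35,0,0,0],[0,0,30,0,0,0],[0,0,22,0,0,0],[0,0,14,0,0,0],[0,0,8,0,0,0],[0,0,3,0,0,0],[0,0,0,0,0,0],[0,0,0,0,0,0],[0,0,0,0,0,0]]' 1
python3 -m pendant '[[0,0,1,0,0,0],[0,0,1,0,0,0],[0,0,1,0,0,0],[0,0,1,0,0,0],[0,0,0,0,0,0],[0,0,0,0,0,0],[0,0,0,0,0,0],[0,0,0,0,0,0],[0,0,0,0,0,0],[0,0,0,0,0,0]]' 1
```

```text
clock: 35.38
tcp_pos: [0.5575, 0.3445, 0.0288]
ee_rot: [-0.441, 0.898, 0.0, 0.001]
contact_force: [-0.3, 0.7, 0.1]
grip_width: 0.095
grasp_force: 60.5
clock: 36.22
tcp_pos: [0.5568, 0.3438, 0.0236]
ee_rot: [-0.441, 0.898, -0.0, 0.0]
contact_force: [-0.5, -1.1, 2.4]
grip_width: 0.098
grasp_force: 60.9
```

```bash
python3 -m pendant '[[0,0,0,0,0,0],[0,0,0,0,0,0],[0,0,0,0,0,0],[0,0,0,0,0,0],[0,0,0,0,0,0],[0,0,-10,0,0,0],[0,0,-30,0,0,0],[0,0,-40,0,0,0],[0,0,-40,0,0,0],[0,0,-30,0,0,0]]' 0
python3 -m pendant '[[0,0,-20,0,0,0],[0,0,-10,0,0,0],[0,0,0,0,0,0],[0,0,0,0,0,0],[0,0,0,0,0,0],[0,0,0,0,0,0],[0,0,0,0,0,0],[0,0,0,0,0,0],[0,0,0,0,0,0],[0,0,0,0,0,0]]' 0
python3 - <<'E'
from h import *
p=camera("wrist"); measure(p,dict(tab=(.557,.344,.03,.045),bar=(.557,.344,.0165,.045)))
p=camera("scene"); measure(p,dict(red_jar=(.66,.008,.08,.1),cup=(.43,.15,.07,.09),storage=(.34,.265,.088,.11),clip=(.557,.344,.0165,.045),green=(.583,-.318,.034,.045),bothcaps=(.556,-.34,.034,.045)))
p=camera("top"); C=cloud(p)
for n in N:
    for r in recognise(p,n)[:1]: print(n,round(r["p"],2),world(p,*r["location"]).round(3))
measure(p,dict(bothjars=(.618,-.012,.08,.1),bothcaps=(.556,-.34,.034,.045),cup=(.43,.15,.07,.09),storage=(.34,.265,.088,.11)))
E
```

```text
clock: 37.05
tcp_pos: [0.5574, 0.3446, 0.1777]
ee_rot: [-0.441, 0.898, 0.0, 0.002]
contact_force: [0.6, 1.3, -0.3]
grip_width: 1.001
grasp_force: 0.0
clock: 37.88
tcp_pos: [0.5565, 0.3437, 0.2029]
ee_rot: [-0.441, 0.898, -0.0, -0.0]
contact_force: [0.1, 0.4, 0.2]
grip_width: 0.999
grasp_force: 0.0
tab 483 med [556.5 343.3  35.4] encl [556.9 343.7] 20.2 rect [556.9 343.6] [39.5  9.1] 52.4
bar 1511 med [554.8 341.1  20.8] encl [556.9 343.8] 42.4 rect [556.8 343.9] [84.1 17.5] 51.9
red_jar 476 med [650.6  -3.   87.6] encl [632.4  -6.4] 39.4 rect [633.  -7.] [77.6 37.7] 26.4
cup 310 med [420.6 156.3  75.9] encl [418.4 157.6] 34.5 rect [418.7 157.6] [65.3 68.3] 50.1
storage 312 med [342.4 275.3  93.6] encl [339.4 280.5] 32.7 rect [339.2 278. ] [57.9 59. ] 89.2
clip 305 med [560.4 339.5  21. ] encl [556.8 344.1] 42.3 rect [560.3 341.7] [84.4 18.2] 53.3
green 540 med [ 580.9 -326.    37.9] encl [ 563.  -335.2] 44.3 rect [ 563.8 -335.5] [87.5 32.5] 37.6
bothcaps 686 med [ 573.3 -333.    38. ] encl [ 559.  -341.3] 51.3 rect [ 558.2 -340.3] [102.4  32.6] 38.2
red_jar 0.94 [0.638 0.007 0.09 ]
yellow_jar 0.76 [ 0.57  -0.034  0.09 ]
green_capsule 0.63 [ 0.58  -0.314  0.039]
purple_capsule 0.64 [ 0.521 -0.35   0.036]
spice_rack 0.57 [ 0.609 -0.002  0.008]
capsule_tray 0.58 [ 0.562 -0.343  0.007]
clip_dish 0.19 [0.43  0.147 0.008]
cup 0.64 [0.42  0.139 0.008]
bothjars 454 med [604.3 -13.5  89.6] encl [617.7 -13.8] 54.2 rect [617.5 -13.3] [108.1  36.8] 26.3
bothcaps 290 med [ 569.4 -329.8   39.2] encl [ 555.5 -340.3] 50.9 rect [ 554.9 -339.6] [101.7  32.7] 38.2
cup 85 med [429.2 134.7  80.2] encl [417.9 149.1] 32.0 rect [421.5 138.5] [63.9 26.8] 18.7
storage none
```

Everything checks out. The jar caps are at 89 mm, the capsule tops at about 39 mm and the clip tab top at 35 mm, and the cup and storage jar haven't moved.

```bash
python3 -c "from bench import hand_in; print(hand_in())"
```

```text
the job is handed in; nothing more can be done
None
```

The job is done and handed in at about 38 s of the 125 s allowed: both jars, both capsules and the clip are in their places, and the cup and storage jar stand where they were; no verdict came back from the judging.

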